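# Turn a specimen tray end for end and slide it into its guide rails

### The job

The loaded specimen tray has been left under the low grey riser bridge with its rounded nose sticking out. Draw it out, turn it end for end, and slide it nose first into the grey guide rails until its wide end plate stops against the rail ends. Keep the tray level, so that both mounted specimens stay seated in their pockets, and leave the other things on the worktop where they are.

Things in the scene. Friction and masses are not known exactly. Their poses are not given: they have to be found in the camera images.
- tray: Bare aluminium tray, 0.11 to 0.22 kg. Origin on the underside, +x to the rounded nose, z up. Body 54 mm wide, 18 high, x = -62 to +60 mm; sides parallel to x = +46, then nose corners of 14 mm radius. At x = -70 to -62 a wide end plate, 74 mm wide, 26 high. Behind it, x = -105 to -70, an upright grip fin along x, 12 mm thick, 42 high. Two round pockets 34 mm wide, 10 deep, in line.
- tray_nose (a point): Tip of the rounded nose on the underside (tray x = +60 mm).
- tray_fin (a point): Middle of the grip fin (tray x = -88 mm), 28 mm above the underside.
- pocket_nose (a point): Centre of the floor of the pocket nearer the nose (tray x = +14 mm, 8 mm above the underside).
- pocket_fin (a point): Centre of the floor of the pocket nearer the fin (tray x = -30 mm, 8 mm above the underside).
- mount_a: Mounted specimen, black resin cylinder 30 mm in diameter, 21 mm high, standing loose in the pocket nearer the nose. Origin at the centre of its underside.
- mount_b: Mounted specimen, resin cylinder 30 mm in diameter, 18 mm high, standing loose in the pocket nearer the fin. Origin at the centre of its underside.
- rail_bay: Fixed grey guide rails with no floor: the tray slides in along the worktop. Origin on the worktop, +x is the way in. Rails 58 mm apart inside, 12 thick, 26 high, from the mouth at x = -65 mm to an end bar at x = +62. From x = -33 inwards a lip on each rail reaches 8 mm over the tray's edge, underside 22 mm up. Stands left or right of the riser, by turns.
- bay_mouth (a point): Middle of the mouth of the rails, on the worktop (bay x = -65 mm). The end plate cannot pass it: the tray is home when its end plate meets the rail ends here, its origin then at x = -3 mm, y = 0 of the bay and its +x along the bay's.
- riser: Fixed low bridge of grey laminate, 120 mm deep, 98 wide, 60 high. Origin on the worktop in the middle; open only to its -x side, which looks roughly to the robot; roof underside 55 mm up, walls 5 mm thick, 88 mm apart inside, closed at the back. The tray's fin end starts inside; 50 to 66 mm of its nose end stick out.
- riser_mouth (a point): Middle of the riser's mouth, on the worktop (riser x = -60 mm). Left of the work, at y above -0.17 m and x above 0.47 m, stands the tall mounting press: keep the gripper and the turning tray clear of it.
- timer: Bystander: white lab timer, 39 x 66 x 58 mm, standing on top of the riser. Origin under its centre, as for all bystanders.
- spray: Bystander: upright spray bottle, 41 mm in diameter, 145 mm high.
- slides: Bystander: slide box, 62 x 86 x 32 mm.
- jar: Bystander: jar with a dark lid, 66 mm in diameter, 100 mm high.
- brush: Bystander: scrubbing brush with a bow handle, 30 x 86 x 55 mm.
- tin: Bystander: low rectangular tin, 66 x 92 x 34 mm, behind the work.
Not all that is in view belongs to the job. What is shaped like the mount_a but yellow is not meant.

How it is judged:
By the outcome, as a careful person would: the job done as asked, in the order asked, and still so for the second after the job is handed in, with the robot touching nothing.
It also fails if it takes over 69 s, if anything falls off the work surface, if the arm or the gripper's body presses on something with over 40 N, if the wrist force passes 120 N, or if a joint passes its speed limit or range.

### The arm

A 6-joint arm with a two-finger parallel gripper is mounted at the origin on a cart in front of the work surface, level with it; the furniture and walls round the work are solid. World frame = base frame: x ahead of the robot, y to its left, z up, the work surface at z = 0. Lengths are in m, angles in degrees, forces in N, time in s.
With the tool pointing down it reaches from about 0.325 to 0.775 m from the base axis. Payload 5.5 kg.
Tool frame: the origin (TCP) lies at the centre of the arm's flange, where the gripper is bolted on; the fingertips stand 182 mm ahead of it and the grasp point (between the pads) lies 163 mm ahead of it; z points along the fingers, y is the line along which they close (so a half turn about z gives the same grasp; the last joint's range is limited). The gripper opens to 88 mm and grips with 3 to 60 N. Pads are 20 mm wide; open, the fingers measure 115 mm over their backs; the gripper's body (75 mm by 178 mm) begins 61 mm behind the grasp point.
Start: joints at [-69.941, 5.22, 70.514, -0, 104.267, -3.249], TCP at [0.237, -0.551, 0.405] pointing down, gripper open.
Joint ranges: [-164.24, 164.24], [-49.07, 125.15], [9.68, 141.18], [-86.29, 266.29], [3.28, 154.24], [-151.56, 151.56]. Speed limits (degrees/s): [147.25, 147.25, 172.46, 180, 180, 180].

### API

Orientations are given as [roll, pitch, yaw] about the fixed x, y, z axes, in that order (R = Rz(yaw) Ry(pitch) Rx(roll)).
In Python, from station import r gives the robot as it stands. The module is installed in compiled form; this text tells all that it offers. Calls block until the motion is done:
- r.reach(position, orientation): joint-space move of the TCP to a pose.
- r.servo_line(position, rotation=None, speed=0.15): straight line of the TCP; rotation=None keeps the orientation; speed is the mean speed in m/s.
- r.move_joints(angles): joint-space move.
- r.let_go() and r.grab(squeeze=None): open the fingers fully, or close them until they stop; squeeze is the grip in N (None keeps the last).
- r.wait(seconds).
- r.inverse_kinematics(position, orientation): joint angles nearest the present ones, or None.
- r.sense(): the state.
- r.snapshot(name): name is "side" or "top" or "wrist"; returns a dict with "frame" (384x512x3 uint8, red, green, blue), "fx", "fy", "cx", "cy" (pixels), "R" (3x3) and "t" (3): a world point X has camera coordinates R X + t. Camera axes: x right, y down, z forward; pixel columns grow to the right and rows downward; lengths in m; the calibration is good to about 2 mm. The wrist camera is an equidistant fisheye: a pixel r from the principal point sees the ray r / f radians off the axis. A picture is of the moment at which its call begins. There is no depth.
A pose or a line that the arm cannot do raises r.IKError and nothing moves.
- r.hand_in(): hands the job in; it is judged then, once.
The state is a dict: "clock": time; "joints": joint angles; "joint_vel": joint speeds; "joint_torque": joint torques, N m; "tcp_pos": TCP position; "orientation": TCP orientation; "contact_force": force on the tool from outside, world axes, zero at the start; "torque": the same for the moment, N m; "opening": finger opening in m; "gripper_force": force on a finger pad.
Only numpy, scipy, OpenCV 4.12 (cv2) and the standard library are available. Lean on these libraries where they do the work, as an engineer would, in place of code of your own. Each camera call takes 0.05 s, during which the arm holds its last target. There are 200 camera calls.

## Working session

There is one attempt and no reset: what is moved stays moved. The work goes in short steps, each a Python script; the robot and the scene stay as the last script left them, time stands still between calls to the robot, and variables do not carry over. Pictures are saved under pics/ and viewed, at most 12 in all, crops included, and the job is handed in when it is done.

```bash
mkdir -p pics; python3 - <<'E'
from station import r
import cv2,numpy as np
s=r.sense();print({k:np.round(v,3).tolist() for k,v in s.items()})
ims=[]
for n in("top","side"):
    d=r.snapshot(n);np.savez(f"{n}0.npz",**d);ims.append(d["frame"][:,:,::-1])
    print(n,d["fx"],d["cx"],d["cy"],np.round(-d["R"].T@d["t"],3),np.round(d["R"],2).tolist())
    cv2.imwrite(f"pics/{n}0.png",cv2.resize(d["frame"][:,:,::-1],(800,600),interpolation=cv2.INTER_CUBIC))
E
```

```text
{'clock': 0.0, 'joints': [-69.94, 5.263, 70.579, 0.0, 104.265, -3.249], 'joint_vel': [0.127, 0.073, 0.005, 0.049, 0.062, -0.025], 'joint_torque': [0.001, -44.645, -40.644, 0.07, 0.029, -0.0], 'tcp_pos': [0.237, -0.551, 0.404], 'orientation': [-179.893, -0.006, 23.308], 'contact_force': [0.081, -0.234, 0.313], 'torque': [0.032, 0.003, -0.045], 'gripper_force': 0.0, 'opening': 0.088}
top 424.87879640675743 254.51638619998388 192.08101308642023 [ 0.375 -0.346  0.981] [[0.02, -1.0, -0.02], [-0.99, -0.01, -0.15], [0.15, 0.02, -0.99]]
side 368.32334743768433 263.82516118383944 191.29242962364555 [ 1.164 -0.268  0.808] [[-0.12, 0.99, -0.01], [0.74, 0.09, -0.66], [-0.66, -0.09, -0.75]]
```

View pics/top0.png

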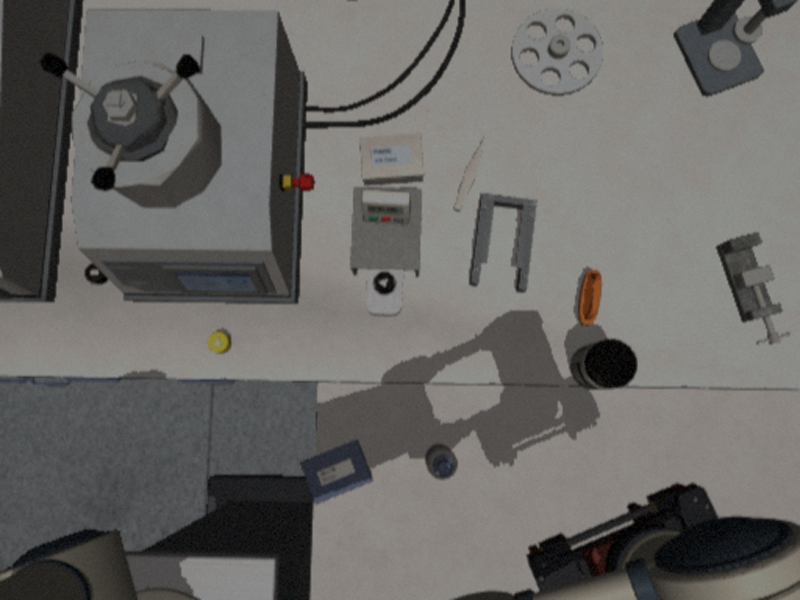

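View pics/side0.png

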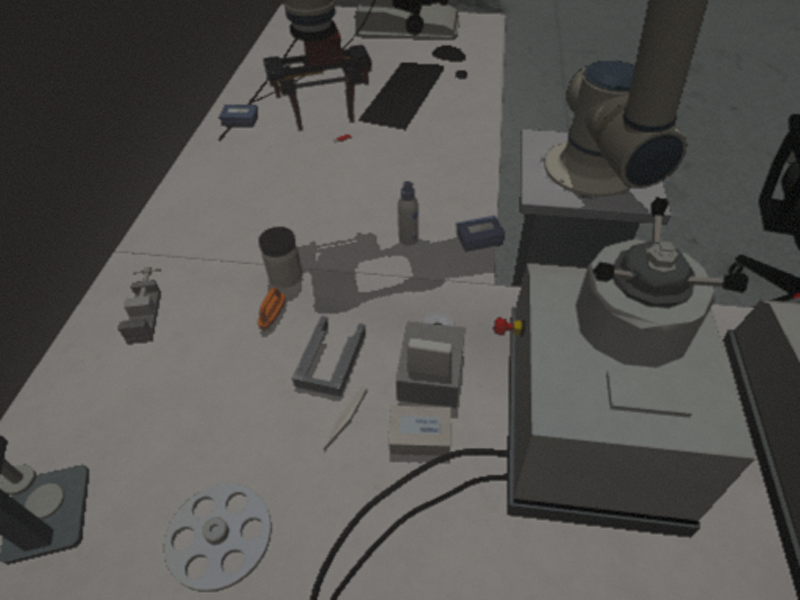

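The top view (shown at 800x600) has the riser at (386,240) with the timer on it. The white tray nose sticks out to about (384,313), and the black mount is at (384,284). The rails are at (503,245), mouth toward the robot at (475–525,287). The jar is at (605,362), the brush at (590,297), the spray at (440,460) and the slides at (336,470). The side view shows the same layout, and the yellow decoy lies by the press. Next I'll convert the key pixels and take a wrist view from above.

```bash
cat > h.py <<'E'
import numpy as np,cv2
from station import r
def cast(d,uv,z,fish=False):
    uv=np.atleast_2d(np.asarray(uv,float));x=(uv[:,0]-d["cx"])/d["fx"];y=(uv[:,1]-d["cy"])/d["fy"]
    if fish:
        th=np.hypot(x,y)+1e-12;v=np.c_[x*np.sin(th)/th,y*np.sin(th)/th,np.cos(th)]
    else: v=np.c_[x,y,np.ones_like(x)]
    R=np.array(d["R"]);c=-R.T@np.array(d["t"]);w=v@R
    return (c+w*((z-c[2])/w[:,2])[:,None])[:,:2]
E
python3 - <<'E'
from h import *
d=dict(np.load("top0.npz"))
for n,p,z in[("riser front roof L",(351,270),.06),("riser front roof R",(420,271),.06),("riser back L",(354,188),.06),("riser backR",(422,188),.06),("nose",(384,314),.018),("mouthL",(475,285),.026),("mouthR",(521,290),.026),("backL",(481,195),.026),("backR",(535,200),.026),("spray",(440,475),0),("jar top",(607,363),.1),("slides",(336,470),.03),("brush",(590,297),.05),("timer front top",(386,222),.118),("pressFR",(298,300),0)]:
    print(n,cast(d,np.array(p)*.64,z).round(3)[0])
r.reach([.40,-.36,.36],[180,0,0])
d=r.snapshot("wrist");np.savez("w0.npz",**d)
print(r.sense()["clock"],r.sense()["joints"],-d["R"].T@d["t"],d["R"].round(2).tolist(),d["fx"],d["cx"],d["cy"])
cv2.imwrite("pics/w0.png",cv2.resize(d["frame"][:,:,::-1],(800,600),interpolation=cv2.INTER_CUBIC))
E
```

```text
riser front roof L [ 0.556 -0.262]
riser front roof R [ 0.556 -0.36 ]
riser back L [ 0.676 -0.263]
riser backR [ 0.678 -0.361]
nose [ 0.499 -0.308]
mouthL [ 0.543 -0.44 ]
mouthR [ 0.537 -0.507]
backL [ 0.679 -0.449]
backR [ 0.672 -0.529]
spray [ 0.27  -0.393]
jar top [ 0.428 -0.607]
slides [ 0.277 -0.246]
brush [ 0.524 -0.6  ]
timer front top [ 0.611 -0.312]
pressFR [ 0.521 -0.178]
1.15 [-4.56984891e+01 -4.56167238e+00  8.48213063e+01 -2.60304621e-02
  9.97137541e+01  4.43309101e+01] [ 0.46666494 -0.36023305  0.34051902] [[0.0, -1.0, 0.0], [-0.97, -0.0, 0.25], [-0.25, -0.0, -0.97]] 297.3186396354542 260.35348794864433 193.93063896648496
```

View pics/w0.png

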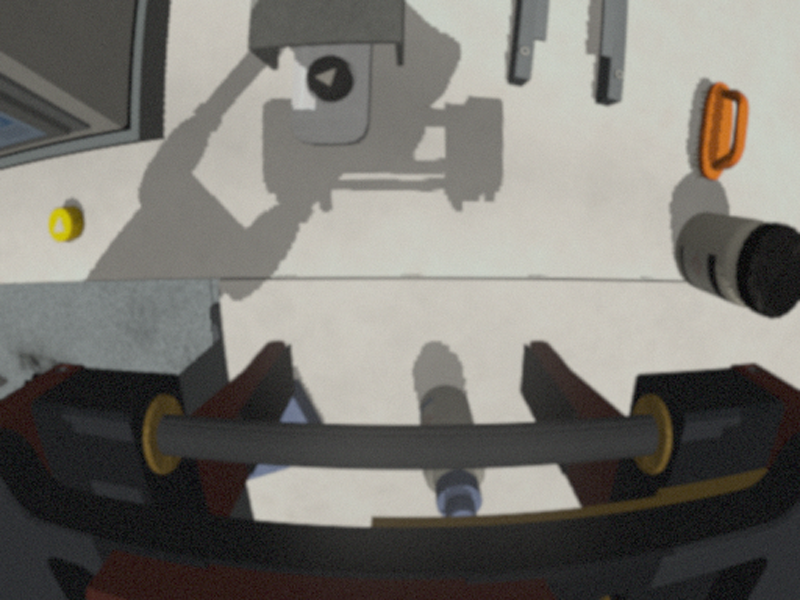

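The wrist view shows the nose outline at x≈294–370 and y down to 145, with the mount at (329,78). The rail mouth ends are at (519,82) and (608,102). The rails are cut off at the top, so I'll take a second wrist view farther forward to see the whole bay.

```bash
python3 - <<'E'
from h import *
r.reach([.53,-.42,.36],[180,0,0])
d=r.snapshot("wrist");np.savez("w1.npz",**d)
print(r.sense()["clock"])
cv2.imwrite("pics/w1.png",cv2.resize(d["frame"][:260,:,::-1],(800,406),interpolation=cv2.INTER_CUBIC))
E
```

```text
1.825
```

View pics/w1.png

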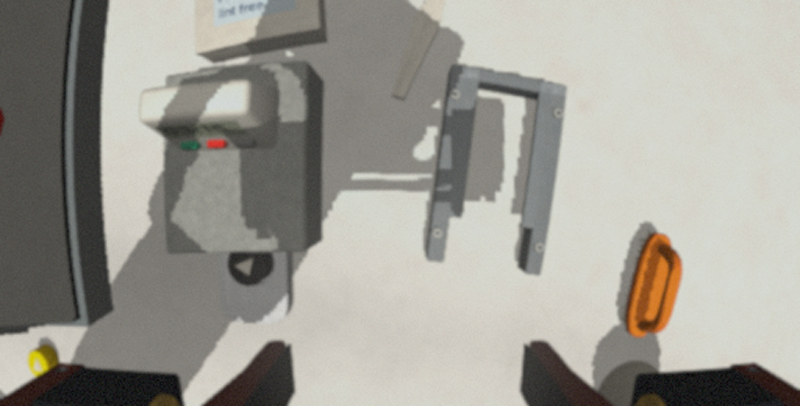

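This view shows the whole bay. Its right outer edge runs (566,87)→(541,272), the left (450,75)→(428,260), and screws sit at (454,93), (558,113), (437,233) and (540,247). I'll fit the edges at sub-pixel level.

```bash
cat > edge.py <<'E'
from h import *
def edge(d,p,q,z,sgn=0,half=5,zm=1.5625,n=40):
    """points on the strongest gradient across the segment p-q (zoomed px), cast to z; robust line fit"""
    g=cv2.GaussianBlur(cv2.cvtColor(d["frame"],cv2.COLOR_RGB2GRAY).astype(np.float32),(0,0),.8)
    p,q=np.array(p)/zm,np.array(q)/zm;t=(q-p)/np.linalg.norm(q-p);nn=np.array([-t[1],t[0]])
    s=np.linspace(-half,half,int(half*8)+1);P=[]
    for a in np.linspace(.04,.96,n):
        X=p+a*(q-p)+s[:,None]*nn
        v=cv2.remap(g,X[:,:1].astype(np.float32),X[:,1:].astype(np.float32),cv2.INTER_CUBIC).ravel()
        dv=np.gradient(v);dv=abs(dv) if sgn==0 else sgn*dv
        P.append(X[np.argmax(dv)])
    W=cast(d,P,z,True);l=cv2.fitLine(W.astype(np.float32),cv2.DIST_HUBER,0,.001,.001).ravel()
    if l[0]<0:l[:2]*=-1
    res=(W-l[2:])@np.array([-l[1],l[0]]);return l,np.median(abs(res))
E
python3 - <<'E'
from edge import *
w0=dict(np.load("w0.npz"));w1=dict(np.load("w1.npz"))
def show(n,l,e,x):
    print(n,"yaw %.2f"%np.degrees(np.arctan2(l[1],l[0])),"y at x=%.2f: %.4f"%(x,l[3]+(x-l[2])*l[1]/l[0]),"res %.4f"%e)
L={}
for n,d,p,q,z,x in[("Rout",w1,(566,90),(542,270),.026,.6),("Lout z0",w1,(450,75),(428,258),.0,.6),("Lout z26",w1,(450,75),(428,258),.026,.6),
 ("trayL",w0,(293,60),(294,125),.018,.52),("trayR top",w0,(370,60),(370,125),.018,.52),("riserR",w1,(309,70),(306,248),.06,.6)]:
    l,e=edge(d,p,q,z);show(n,l,e,x)
for n,d,p,z in[("scr",w1,[(454,93),(558,113),(437,233),(540,247)],.026),("mouth corners",w1,[(428,260),(442,261),(520,270),(541,273)],.026),("backcorners",w1,[(452,67),(566,87)],.026),
 ("riser",w1,[(167,250),(306,250)],.06),("nose tip w0",w0,[(332,145)],.009),("mount top w0",w0,[(330,79)],.029),("nosetip w1",w1,[(256,319)],.009)]:
    print(n,cast(d,np.array(p)/1.5625,z,True).round(4).tolist())
im=w1["frame"][20:190,250:380,::-1];cv2.imwrite("pics/c1.png",cv2.resize(im,None,fx=3.5,fy=3.5,interpolation=cv2.INTER_CUBIC))
E
```

```text
Rout yaw -7.03 y at x=0.60: -0.5221 res 0.0002
Lout z0 yaw -8.21 y at x=0.60: -0.4386 res 0.0006
Lout z26 yaw -8.21 y at x=0.60: -0.4372 res 0.0006
trayL yaw -11.01 y at x=0.52: -0.2797 res 0.0016
trayR top yaw -1.47 y at x=0.52: -0.3326 res 0.0002
riserR yaw -1.01 y at x=0.60: -0.3586 res 0.0003
scr [[0.6611, -0.4521], [0.6513, -0.5247], [0.5652, -0.441], [0.5566, -0.5135]]
mouth corners [[0.5466, -0.435], [0.5459, -0.4446], [0.5401, -0.4997], [0.5381, -0.5152]]
backcorners [[0.6796, -0.4509], [0.6708, -0.531]]
riser [[0.5614, -0.2611], [0.5587, -0.3585]]
nose tip w0 [[0.4982, -0.3076]]
mount top w0 [[0.5423, -0.3092]]
nosetip w1 [[0.4993, -0.3046]]
```

View pics/c1.png

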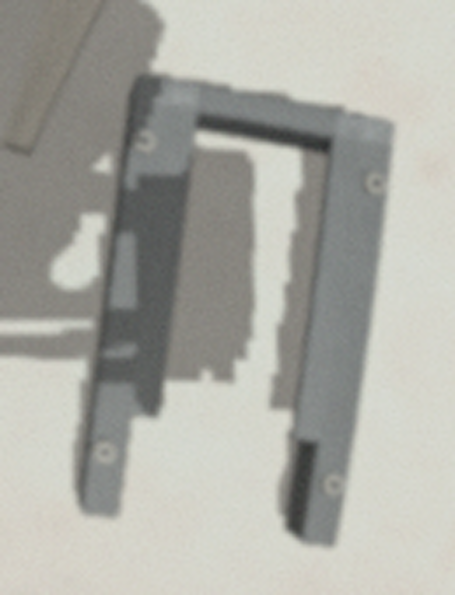

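The rails fit at yaw ≈ -6.8°, with the mouth centre at about (0.542, -0.474). The tray's heading is about 178.5°, with the nose tip at (0.4985, -0.307). I'll grip the nose, draw the tray out and shift it to a clear turning spot.

```bash
python3 - <<'E'
from h import *
yaw=178.5;o=[180,0,yaw]
p=np.array([.5225,-.307])
def st(n):
    s=r.sense();print(n,round(s["clock"],2),"tcp",s["tcp_pos"].round(4) if hasattr(s["tcp_pos"],'round') else s["tcp_pos"],"F",np.round(s["contact_force"],1),"op",round(s["opening"],4),"j6",round(s["joints"][5],1))
r.reach([*p,.30],o);st("above")
r.servo_line([*p,.185],speed=.1);st("down")
r.grab(20);st("grab")
u=np.array([np.cos(np.radians(yaw)),np.sin(np.radians(yaw))])
q=p+.14*u
r.servo_line([*q,.185],speed=.08);st("drawn")
c=np.array([.44,-.36]);g=c+.058*u     # grip at tray x=+36, turn centre at tray x=-22
r.servo_line([*g,.185],speed=.08);st("shifted")
r.let_go();r.servo_line([*g,.29],speed=.15);st("free")
r.servo_line([.34,-.40,.36],speed=.2)
d=r.snapshot("wrist");np.savez("w2.npz",**d)
t=r.snapshot("top");np.savez("t2.npz",**t)
a=t["frame"][100:300,180:400,::-1];a=cv2.resize(a,(440,400));b=cv2.resize(d["frame"][:,:,::-1],(360,270))
m=np.zeros((400,800,3),np.uint8);m[:,:440]=a;m[:270,440:]=b;cv2.imwrite("pics/m2.png",m)
E
```

```text
above 4.35 tcp [ 0.5224 -0.307   0.3002] F [0.3 0.3 0. ] op 0.0879 j6 -122.1
down 5.65 tcp [ 0.5228 -0.3072  0.186 ] F [ 0.1 -0.   0.3] op 0.0875 j6 -122.2
grab 6.28 tcp [ 0.5225 -0.3069  0.1851] F [-0.1  0.5  0.8] op 0.0536 j6 -122.2
drawn 8.18 tcp [ 0.3826 -0.3034  0.185 ] F [ 0.2 -1.1  1.4] op 0.0541 j6 -130.9
shifted 9.02 tcp [ 0.3818 -0.3592  0.1851] F [-0.1 -1.   1.8] op 0.0537 j6 -135.4
free 10.57 tcp [ 0.3818 -0.3583  0.2888] F [-0.  -0.2 -0.1] op 0.088 j6 -135.4
```

View pics/m2.png

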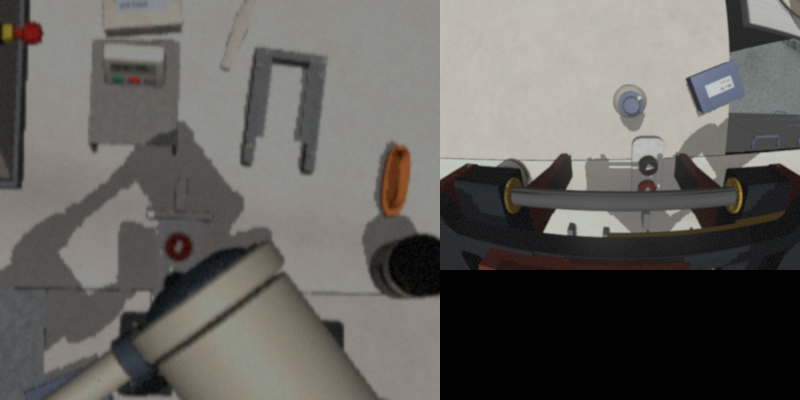

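The tray is out, with both mounts seated and the end plate and fin clear of the riser. In the left crop the fin is at (181,193) and mount b at (179,246). Now I'll cross-check the fin position, grasp the fin and turn the tray.

```bash
python3 - <<'E'
from h import *
t=dict(np.load("t2.npz"))
fin=cast(t,[(180+181/2,100+193/2)],.042)[0];mb=cast(t,[(180+179/2,100+246/2)],.026)[0];pl=cast(t,[(180+180/2,100+214.5/2)],.026)[0]
print("fin",fin.round(4),"mb",mb.round(4),"plate",pl.round(4),"yaw",np.degrees(np.arctan2(*(mb-fin)[::-1])))
yaw=178.5;u=np.array([np.cos(np.radians(yaw)),np.sin(np.radians(yaw))])
p=np.array([.3819,-.3587])-.124*u;print("expected fin",p)
E
```

```text
fin [ 0.5071 -0.3642] mb [ 0.4492 -0.363 ] plate [ 0.4848 -0.3637] yaw 178.7843732116311
expected fin [ 0.50585751 -0.36194594]
```

```bash
python3 - <<'E'
from h import *
def st(n):
    s=r.sense();print(n,round(s["clock"],2),"tcp",np.round(s["tcp_pos"],4),"F",np.round(s["contact_force"],1),"op",round(s["opening"],4),"j6",round(s["joints"][5],1))
e=lambda a:np.array([np.cos(np.radians(a)),np.sin(np.radians(a))])
Z=.193;y0=178.5;p=np.array([.506,-.3625]);c=p+.066*e(y0)
r.reach([*p,.29],[180,0,y0]);r.servo_line([*p,Z],speed=.12);st("down")
r.grab(30);st("grab")
# check path first
yaws=np.linspace(y0,-6.8,11)[1:]
for a in yaws:
    r.servo_line([*(c-.066*e(a)),Z],[180,0,a],speed=.06)
st("turned")
f=np.array([.5424,-.474])-(.03+.148)*e(-6.8)
r.servo_line([*f,Z],speed=.08);st("pre")
d=r.snapshot("wrist");np.savez("w3.npz",**d);t=r.snapshot("top");np.savez("t3.npz",**t)
cv2.imwrite("pics/w3.png",cv2.resize(d["frame"][:260,:,::-1],(800,406),interpolation=cv2.INTER_CUBIC))
E
```

```text
down 13.01 tcp [ 0.5062 -0.3628  0.1942] F [ 0.1 -0.6  0.7] op 0.0879 j6 -127.2
grab 14.16 tcp [ 0.506  -0.3625  0.193 ] F [-0.3 -0.3 -0.9] op 0.0118 j6 -127.2
turned 19.24 tcp [ 0.3746 -0.3533  0.193 ] F [ 0.   0.6 -1. ] op 0.0117 j6 49.5
pre 20.65 tcp [ 0.3657 -0.4528  0.193 ] F [-0.7 -0.8 -1.2] op 0.0121 j6 42.4
```

View pics/w3.png

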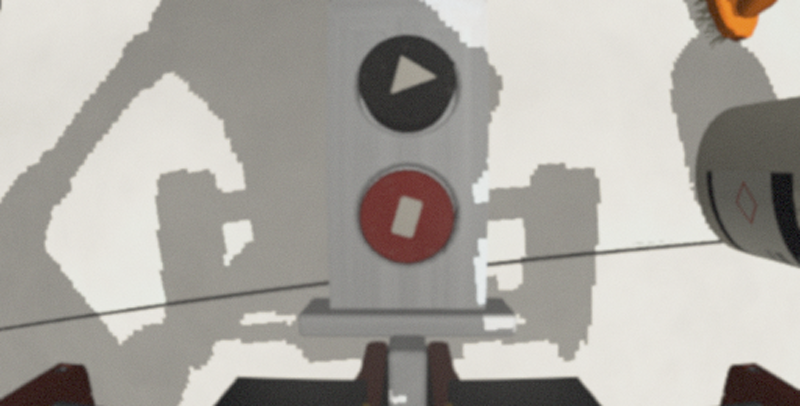

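The wrist view shows the tray square in the gripper, with both mounts seated at (407,83) and (407,215). The rails are out of view, so I'll check nose-to-rail alignment in the top camera.

```bash
python3 - <<'E'
from h import *
t=dict(np.load("t3.npz"))
a=t["frame"][115:245,260:400,::-1];cv2.imwrite("pics/t3.png",cv2.resize(a,None,fx=4.5,fy=4.5,interpolation=cv2.INTER_CUBIC))
E
```

```text
(no output)
```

View pics/t3.png

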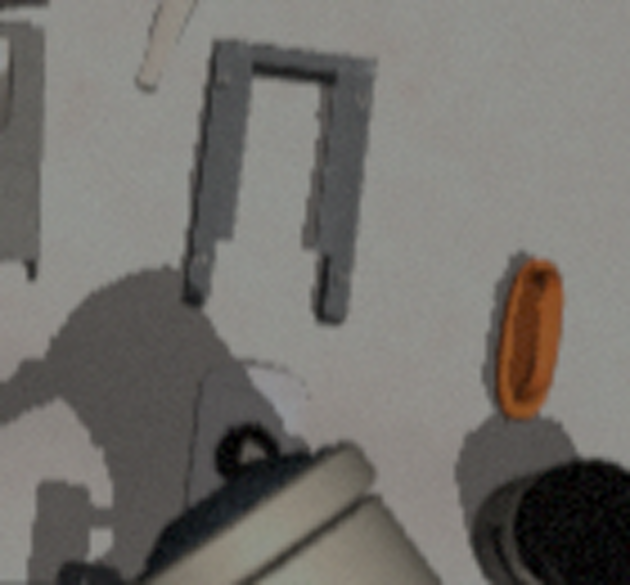

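The top crop shows the nose centred in front of the mouth. Tray left edge runs (201,390)→(187,500), and the rail outer edges run (213,45)→(184,300) and (376,62)→(346,320). I'll quantify that with line fits.

```bash
sed -i 's/n=40):/n=40,fish=True,off=(0,0)):/; s#p,q=np.array(p)/zm,np.array(q)/zm#p,q=np.array(p)/zm+off,np.array(q)/zm+off#; s/cast(d,P,z,True)/cast(d,P,z,fish)/' edge.py; python3 - <<'E'
from edge import *
t=dict(np.load("t3.npz"));t0=dict(np.load("top0.npz"))
k=dict(fish=False,zm=4.5,off=(260,115),half=2.5)
a=np.radians(-6.8);n=np.array([-np.sin(a),np.cos(a)])
for nm,d,p,q,z in[("Rout",t,(376,65),(347,318),.026),("Rout t0",t0,(376,65),(347,318),.026),("Lout26",t0,(213,50),(184,298),.026),("Lout26 t3",t,(213,50),(184,298),.026),("trayL18",t,(203,385),(188,490),.018)]:
    l,e=edge(d,p,q,z,**k);x=.54 if nm[0]!="t" else .44
    P=np.array([x,l[3]+(x-l[2])*l[1]/l[0]])
    print(nm,"yaw %.2f"%np.degrees(np.arctan2(l[1],l[0])),"offset from axis mm %.1f"%(1000*(P-[.5424,-.474])@n),"res %.4f"%e)
c=cast(t,[(260+248/4.5,115+452/4.5)],.029)[0];print("mount",c,1000*(c-[.5424,-.474])@n)
for p,z in[((250,361),.009),((306,400),.018)]:print(cast(t,[(260+p[0]/4.5,115+p[1]/4.5)],z)[0])
E
```

```text
Rout yaw -7.38 offset from axis mm -40.2 res 0.0005
Rout t0 yaw -7.38 offset from axis mm -40.2 res 0.0005
Lout26 yaw -6.96 offset from axis mm 44.7 res 0.0006
Lout26 t3 yaw -6.47 offset from axis mm 44.1 res 0.0006
trayL18 yaw -6.85 offset from axis mm 25.7 res 0.0004
mount [ 0.46756778 -0.46502166] 0.054752338592738425
[ 0.51632099 -0.46872016]
[ 0.49549898 -0.49578355]
```

```bash
python3 - <<'E'
from h import *
a=np.radians(-6.8);v=np.array([np.cos(a),np.sin(a)]);n=np.array([-v[1],v[0]])
M=np.array([.5424,-.474]);off=.0012
for ins in[-.03,-.008,0,.008,.016,.024,.032,.04,.048]:
    f=M+(ins-.148)*v+off*n;r.servo_line([*f,.193],speed=.05)
    s=r.sense();F=np.array(s["contact_force"]);fa,fl=F[:2]@v,F[:2]@n
    print(ins,round(s["clock"],2),"axial %.1f lat %.1f z %.1f off %.2f"%(fa,fl,F[2],off*1e3))
    if abs(fa)>12 or abs(fl)>10: break
d=r.snapshot("wrist");np.savez("w4.npz",**d)
cv2.imwrite("pics/w4.png",cv2.resize(d["frame"][:240,80:440,::-1],(800,533),interpolation=cv2.INTER_CUBIC))
E
```

```text
-0.03 21.0 axial -0.0 lat -0.3 z -0.8 off 1.20
-0.008 21.59 axial 0.6 lat 0.3 z -1.2 off 1.20
0 21.9 axial 1.0 lat -0.7 z -1.2 off 1.20
0.008 22.21 axial 1.5 lat -0.5 z 0.5 off 1.20
0.016 22.52 axial 1.6 lat 0.2 z 0.1 off 1.20
0.024 22.82 axial 1.3 lat -0.7 z -1.9 off 1.20
0.032 23.13 axial -0.0 lat 0.2 z -1.0 off 1.20
0.04 23.44 axial 1.4 lat -1.3 z -1.4 off 1.20
0.048 23.75 axial 1.9 lat -0.4 z -0.1 off 1.20
```

View pics/w4.png

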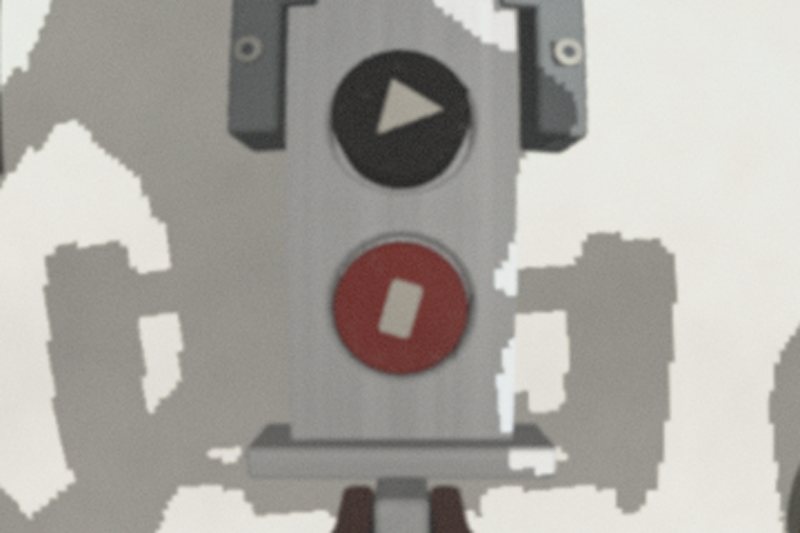

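The nose is in the mouth. Rail outer edges are at 229 and 586 (mid 407), the end plate spans 246–557 (mid 401), and both mounts are seated. So the tray sits about 1.4 mm left of centre. I'll correct that and push home with force monitoring.

```bash
python3 - <<'E'
from h import *
a=np.radians(-6.8);v=np.array([np.cos(a),np.sin(a)]);n=np.array([-v[1],v[0]])
M=np.array([.5424,-.474]);off=-.0001
for ins in[.06,.072,.084,.096,.106,.112,.115]+list(np.arange(.117,.134,.0015)):
    f=M+(ins-.148)*v+off*n;r.servo_line([*f,.193],speed=.04)
    s=r.sense();F=np.array(s["contact_force"]);fa,fl=F[:2]@v,F[:2]@n
    P=np.array(s["tcp_pos"])[:2]-M
    print("%.4f t %.2f axial %.1f lat %.1f z %.1f got %.4f"%(ins,s["clock"],fa,fl,F[2],P@v+.148))
    if abs(fa)>9 or abs(fl)>10: break
d=r.snapshot("wrist");np.savez("w5.npz",**d)
cv2.imwrite("pics/w5.png",cv2.resize(d["frame"][:240,80:440,::-1],(800,533),interpolation=cv2.INTER_CUBIC))
E
```

```text
0.0600 t 24.25 axial 0.9 lat 0.4 z -0.1 got 0.0605
0.0720 t 24.70 axial 1.1 lat -0.6 z -0.2 got 0.0725
0.0840 t 25.15 axial 2.2 lat 0.4 z -0.5 got 0.0845
0.0960 t 25.60 axial 0.2 lat 0.3 z -0.1 got 0.0965
0.1060 t 26.00 axial 2.4 lat -0.2 z 0.3 got 0.1065
0.1120 t 26.30 axial 1.2 lat -0.5 z -0.9 got 0.1124
0.1150 t 26.55 axial -0.0 lat 0.3 z 0.7 got 0.1151
0.1170 t 26.80 axial -2.3 lat -0.3 z 1.9 got 0.1170
0.1185 t 27.05 axial -1.3 lat -0.3 z 1.4 got 0.1185
0.1200 t 27.30 axial -2.0 lat 0.6 z 1.5 got 0.1201
0.1215 t 27.55 axial -4.5 lat 1.1 z 1.4 got 0.1213
0.1230 t 27.80 axial -10.4 lat 1.0 z 4.3 got 0.1219
```

View pics/w5.png

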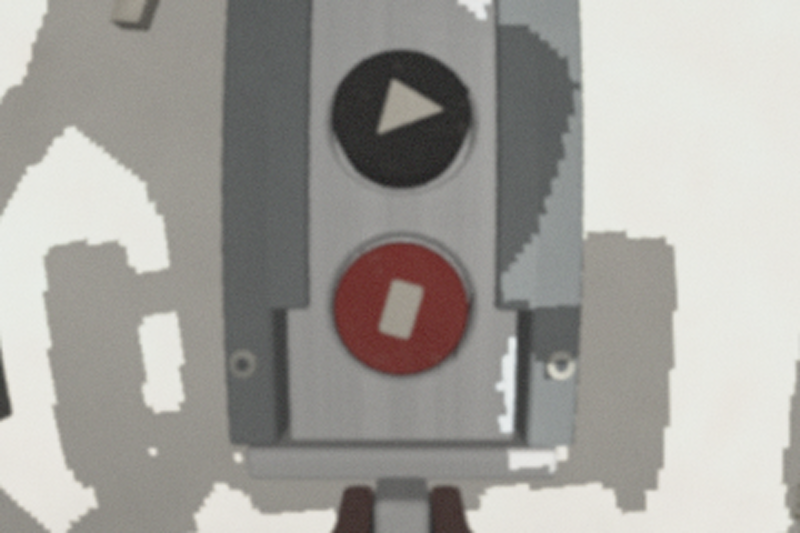

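The end plate (row ~445–475) is against both rail ends and the mounts are seated. I'll press it firm, release, retreat and check.

```bash
python3 - <<'E'
from h import *
a=np.radians(-6.8);v=np.array([np.cos(a),np.sin(a)]);n=np.array([-v[1],v[0]])
M=np.array([.5424,-.474]);f=M+(.1243-.148)*v-.0001*n
r.servo_line([*f,.193],speed=.03);s=r.sense();print("push",np.array(s["contact_force"])[:2]@v)
r.let_go();r.servo_line([*f,.193],speed=.05);r.servo_line([*f,.32],speed=.12)
r.servo_line([*(f-.06*v),.36],speed=.15)
d=r.snapshot("wrist");np.savez("w6.npz",**d)
t=r.snapshot("side");s=r.sense();print(s["clock"],s["contact_force"])
A=cv2.resize(d["frame"][:240,100:420,::-1],(400,300));B=cv2.resize(t["frame"][130:310,120:360,::-1],(400,300))
cv2.imwrite("pics/m6.png",np.hstack([A,B]))
E
```

```text
push -15.450140695026548
31.525 [-0.05746942 -0.46798291 -0.1739228 ]
```

View pics/m6.png

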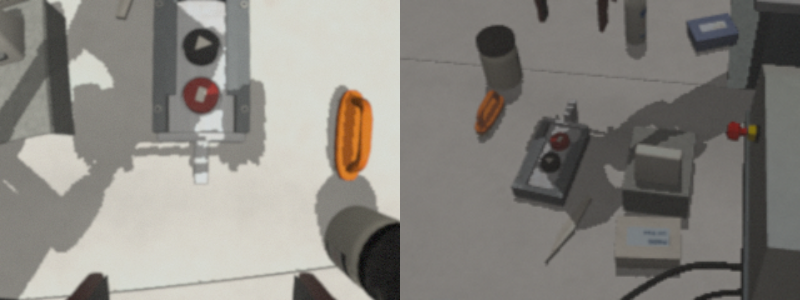

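The left crop shows the end plate (row ~137) flush against the rail ends, with both mounts in their pockets at (201,46) and (201,95). The right crop shows the bystanders where they were. I'll hand in.

```bash
python3 -c "
from station import r
print(r.hand_in())"
```

```text
the job is handed in; nothing more can be done
None
```

I drew the tray out, turned it end for end and slid it nose first into the rails until the end plate stopped; the last pictures show both specimens seated and no bystanders disturbed, and I handed it in at about 31.5 s (no verdict returned).

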